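# Press-check the lids of a parts tray and seat the one that rocks

### The arm

A 6-joint arm with a two-finger parallel gripper is mounted at the origin on the work surface. World frame = base frame: x ahead of the robot, y to its left, z up, the work surface at z = 0. Lengths are in m, angles in rad, forces in N, time in s.
With the tool pointing down it reaches from about 0.375 to 0.9 m from the base axis. Payload 3.1 kg.
Tool frame: the origin (TCP) lies at the very end of the fingers, on their centre line; the grasp point (between the pads) lies 19 mm behind it; z points along the fingers, y is the direction in which the jaws open and shut (so a half turn about z gives the same grasp; the last joint's range is limited). The gripper opens to 85 mm and grips with 20 to 120 N. Pads are 22 mm wide; open, the fingers measure 114 mm over their backs; the gripper's body (76 mm by 85 mm) begins 54 mm behind the grasp point. The pads swing forward as they close: fully open they stand 13 mm farther back than shut.
Start: joints at [-1.319, 0.527, 1.433, -0, 1.181, -0.178], TCP at [0.26, -0.568, 0.231] pointing down, gripper open.
Joint ranges: [-3.08, 3.08], [-0.75, 2.2], [0.22, 2.44], [-1.43, 4.57], [0, 2.65], [-2.85, 2.85]. Speed limits (rad/s): [2.79, 2.79, 3.14, 3.14, 3.14, 3.14].

### API

Orientations are given as a unit quaternion [x, y, z, w].
In Python, from station import manip gives the robot as it stands. The module is installed in compiled form; this text tells all that it offers.
- The arm moves only by the tool send_rows, never from a script. Its argument "commands" is a list of rows, each an object with "delta_pos": the shift along the world's x, y, z in cm, a list of three; "yaw": the turn about the world's z in rad. A call has 1 to 10 rows; each row shifts and turns the pose as measured when the row begins; what a row does not reach is not made up. A row lasts 1/8 s, in which the tool goes at most 62.5 mm and 10.7 degrees, less where a joint would pass 70% of its speed; a pose out of reach is approached as far as the arm can. A call is refused whole if a number of a shift passes 6.25 or a number of a turn 0.188, either way. A call with a gripper value outside its range is refused whole. "grip" is the closure, from -1 (fully open) to 1 (shut), set as the call begins (left out, the last holds). The fingers move at their own pace and stop on an object; "force" is the grip in N (left out, the last holds). Time passes only in rows, so rows that do not move let the fingers close. It gives the time, the measured TCP pose, the force and the opening at its end, in the units of the state.
- manip.sense(): the state, without advancing time (a new reading comes with each control period).
- manip.snapshot(name): name is "scene" or "top" or "wrist"; returns the picture (384x512x3 uint8, blue, green, red); there is no depth.
- manip.get_calibration(name): a dict with "fx", "fy", "cx", "cy" (pixels), "dist_coeffs" ([k1, k2, p1, p2, k3] as OpenCV has them; the pictures are not rectified), "world_to_cam" (4x4, takes a point from world to camera coordinates); the wrist camera has in their place "mount" (4x4, takes a point from camera to tool coordinates, whose origin is the TCP and whose axes are the flange's). Camera axes: x right, y down, z forward; pixel columns grow to the right and rows downward; lengths in m; the calibration is good to about 2 mm. A picture is of the moment at which its call begins: read the wrist's pose just before it. get_calibration takes no time and is no camera call.
- manip.sign_off(): hands the job in, once; it reports no verdict.
The state is a dict: "t": time; "q": joint angles; "qd": joint speeds; "tau": joint torques, N m; "tcp_pos": TCP position; "tool_rot": TCP orientation; "force": force on the tool from outside, world axes, zero at the start; "ft_torque": the same for the moment, N m; "finger_gap": opening from 0.0 (shut) to 1.0 (fully open).
Only numpy, scipy, OpenCV 4.12 (cv2) and the standard library are available. Lean on these libraries where they do the work, as an engineer would, in place of code of your own. Each camera call takes 0.05 s, during which the arm holds its last target. There are 200 camera calls.

### The job

The four lids of the black parts tray must all be down before it goes to the store, but one is not in its seat and rocks. Press down on each lid in turn with a fingertip, working along the tray from the robot's left to its right, and nudge the one that rocks along the top of the tray until it drops into its well and lies flat like the others. Do not pick up any lid, and leave everything else where it stands.

Things in the scene. Friction and masses are not known exactly. Their poses are not given: they have to be found in the camera images.
- tray: black plastic parts tray, heavy, it does not move, 156 mm (own x) x 330 mm (own y) x 32 mm high, with four rectangular wells in a row along own y; origin: centre of its underside on the bench; own x points away from the robot, own y to the robot's left. Flat top face 32 mm above the bench, reaching 30 mm and more beyond the seated lids' ends
- well_1 (a point): centre of the mouth of well 1, counted from the robot's left, on the tray's top face; the mouth is 51 mm along the tray's x by 43 mm along its y, 18 mm deep, so a lid's step has 1.5 mm play each way. Wells lie at 130, 55, -55 and -130 mm along the tray's y from its middle
- well_2 (a point): centre of the mouth of well 2, counted from the robot's left, on the tray's top face; the mouth is 51 mm along the tray's x by 43 mm along its y, 18 mm deep, so a lid's step has 1.5 mm play each way. Wells lie at 130, 55, -55 and -130 mm along the tray's y from its middle
- well_3 (a point): centre of the mouth of well 3, counted from the robot's left, on the tray's top face; the mouth is 51 mm along the tray's x by 43 mm along its y, 18 mm deep, so a lid's step has 1.5 mm play each way. Wells lie at 130, 55, -55 and -130 mm along the tray's y from its middle
- well_4 (a point): centre of the mouth of well 4, counted from the robot's left, on the tray's top face; the mouth is 51 mm along the tray's x by 43 mm along its y, 18 mm deep, so a lid's step has 1.5 mm play each way. Wells lie at 130, 55, -55 and -130 mm along the tray's y from its middle
- lid_a: one of four identical aluminium lids (letters in no order of place). Flange 84 mm (own x) x 56 mm (own y) x 4 mm; centred under it a locating step 48 x 40 x 4 mm; on top a finger knob 16 mm across, its top 18 mm above the origin. About 75 g, not fastened. Origin: centre of the flange's underside, level with the tray's top face when seated. z up, own x along the tray's x
- lid_b: lid, same as lid_a. A lid is seated when its step is down in the well and its flange lies flat on the tray. Three of the four start seated; any one of them, on any well, may be the loose one. Pressed near either end, a seated lid does not give; pressed in its middle, the loose one does not rock either
- lid_c: lid, same as lid_a. The loose lid starts shoved 5 to 7 mm off its well along the tray's x (either way), so one end of its step rides on the tray's top face: the flange's edge there stands 5 to 6 mm above it and the lid leans about 0.06 rad. About 2 N down near that edge tips it like a seesaw; let go, it falls back
- lid_d: lid, same as lid_a. The loose lid slides easily: pushed at its raised end's edge (fingertips some 2 mm above the tray's top face), or at its knob, straight along the tray's x towards the well's centre, its step drops into the well by its own weight
- screw_pot: brass pot of small screws, 30 mm across, 26 mm high, standing on the tray's top face between the second and third wells; origin at its foot; not part of the work
- screwdriver: precision screwdriver lying near the tray on the robot's side, about 160 mm long, 13 mm thick, along own x; not part of the work
- tweezers: steel tweezers lying near the tray on the robot's side, 130 mm long, 9 mm high; not part of the work
- loupe: black eye loupe, 38 mm across, 34 mm high, beyond the tray; origin at its foot; not part of the work
- tape_roll: roll of amber tape lying flat, 68 mm across, 19 mm high, beyond the tray; not part of the work
- dispenser: small white bottle, 44 mm across, 85 mm high, to the right of the tray; origin at its foot; not part of the work
- parts_dish: open grey dish 75 x 55 x 22 mm, to the left of the tray; origin under its centre; not part of the work
There are look-alikes about, which are no part of the job. Leave any blue or yellow look-alike of the lid_c alone. Leave any green or pink look-alike of the lid_d alone.

How it is judged:
On the way, in this order (a step that is already met when the one before it is completed fails the run):
1. the lid on well 1 (counted from the robot's left) is pressed with the fingers, more than 0.4 N (((contact force between the fingers and lid_a above 0.4 N and horizontal distance between lid_a and well_1 below 0.02 m) or (contact force between the fingers and lid_b above 0.4 N and horizontal distance between lid_b and well_1 below 0.02 m) or (contact force between the fingers and lid_c above 0.4 N and horizontal distance between lid_c and well_1 below 0.02 m) or (contact force between the fingers and lid_d above 0.4 N and horizontal distance between lid_d and well_1 below 0.02 m))), for 0.04 s.
2. the lid on well 2 (counted from the robot's left) is pressed with the fingers, more than 0.4 N (((contact force between the fingers and lid_a above 0.4 N and horizontal distance between lid_a and well_2 below 0.02 m) or (contact force between the fingers and lid_b above 0.4 N and horizontal distance between lid_b and well_2 below 0.02 m) or (contact force between the fingers and lid_c above 0.4 N and horizontal distance between lid_c and well_2 below 0.02 m) or (contact force between the fingers and lid_d above 0.4 N and horizontal distance between lid_d and well_2 below 0.02 m))), for 0.04 s.
3. the lid on well 3 (counted from the robot's left) is pressed with the fingers, more than 0.4 N (((contact force between the fingers and lid_a above 0.4 N and horizontal distance between lid_a and well_3 below 0.02 m) or (contact force between the fingers and lid_b above 0.4 N and horizontal distance between lid_b and well_3 below 0.02 m) or (contact force between the fingers and lid_c above 0.4 N and horizontal distance between lid_c and well_3 below 0.02 m) or (contact force between the fingers and lid_d above 0.4 N and horizontal distance between lid_d and well_3 below 0.02 m))), for 0.04 s.
4. the lid on well 4 (counted from the robot's left) is pressed with the fingers, more than 0.4 N (((contact force between the fingers and lid_a above 0.4 N and horizontal distance between lid_a and well_4 below 0.02 m) or (contact force between the fingers and lid_b above 0.4 N and horizontal distance between lid_b and well_4 below 0.02 m) or (contact force between the fingers and lid_c above 0.4 N and horizontal distance between lid_c and well_4 below 0.02 m) or (contact force between the fingers and lid_d above 0.4 N and horizontal distance between lid_d and well_4 below 0.02 m))), for 0.04 s.
At the end, for the whole second after the job is handed in: Each of the four lids has been pressed, left to right, and all four are seated and still: middle within 4 mm of its well's centre seen from above, flange's underside no more than 1.5 mm above the tray's top face, leaning less than 0.025 rad (z of lid_a in the frame of tray between 0.029 and 0.0335 m and angle between each of lid_a, lid_b, lid_c, lid_d's own z axis and vertical below 0.025 rad and linear speed of each of lid_a, lid_b, lid_c, lid_d below 0.02 m/s and (horizontal distance between lid_a and well_1 below 0.004 m or horizontal distance between lid_a and well_2 below 0.004 m or horizontal distance between lid_a and well_3 below 0.004 m or horizontal distance between lid_a and well_4 below 0.004 m) and z of lid_b in the frame of tray between 0.029 and 0.0335 m and (horizontal distance between lid_b and well_1 below 0.004 m or horizontal distance between lid_b and well_2 below 0.004 m or horizontal distance between lid_b and well_3 below 0.004 m or horizontal distance between lid_b and well_4 below 0.004 m) and z of lid_c in the frame of tray between 0.029 and 0.0335 m and (horizontal distance between lid_c and well_1 below 0.004 m or horizontal distance between lid_c and well_2 below 0.004 m or horizontal distance between lid_c and well_3 below 0.004 m or horizontal distance between lid_c and well_4 below 0.004 m) and z of lid_d in the frame of tray between 0.029 and 0.0335 m and (horizontal distance between lid_d and well_1 below 0.004 m or horizontal distance between lid_d and well_2 below 0.004 m or horizontal distance between lid_d and well_3 below 0.004 m or horizontal distance between lid_d and well_4 below 0.004 m)); the robot touches nothing.
It fails at once if a lid is lifted: its middle more than 20 mm above the tray's top face (z of any of lid_a, lid_b, lid_c, lid_d in the frame of tray above 0.052 m).
It fails at once if a lid is pushed right off its place (more than 20 mm from every well) or tipped over by more than 30 degrees ((angle between lid_a's own z axis and vertical above 0.52 rad or (horizontal distance between lid_a and well_1 above 0.02 m and horizontal distance between lid_a and well_2 above 0.02 m and horizontal distance between lid_a and well_3 above 0.02 m and horizontal distance between lid_a and well_4 above 0.02 m)) or (angle between lid_b's own z axis and vertical above 0.52 rad or (horizontal distance between lid_b and well_1 above 0.02 m and horizontal distance between lid_b and well_2 above 0.02 m and horizontal distance between lid_b and well_3 above 0.02 m and horizontal distance between lid_b and well_4 above 0.02 m)) or (angle between lid_c's own z axis and vertical above 0.52 rad or (horizontal distance between lid_c and well_1 above 0.02 m and horizontal distance between lid_c and well_2 above 0.02 m and horizontal distance between lid_c and well_3 above 0.02 m and horizontal distance between lid_c and well_4 above 0.02 m)) or (angle between lid_d's own z axis and vertical above 0.52 rad or (horizontal distance between lid_d and well_1 above 0.02 m and horizontal distance between lid_d and well_2 above 0.02 m and horizontal distance between lid_d and well_3 above 0.02 m and horizontal distance between lid_d and well_4 above 0.02 m))).
It fails at once if one of the other things is shifted by more than 25 mm or tipped over (distance of any of screw_pot, screwdriver, tweezers, loupe, tape_roll, dispenser, parts_dish from where it was at the start of the episode above 0.025 m or angle between any of screw_pot, loupe, tape_roll, dispenser, parts_dish's own z axis and vertical above 0.6 rad).
It also fails if it takes over 64 s, if anything falls off the work surface, if the arm or the gripper's body presses on something with over 40 N, if the wrist force passes 120 N, or if a joint passes its speed limit or range.

## Working session

There is one attempt and no reset: what is moved stays moved. The work goes in short steps, Python scripts to look and compute and a tool call to move; the robot and the scene stay as the last step left them, time stands still between calls to the robot, and variables do not carry over. Pictures are saved under pics/ and viewed, about 8 in all and at most 12, crops included, and the job is handed in when it is done.

Besides the shell and the picture viewer there is one more tool, called after "Call:" by a JSON object that holds its "op" and its "data". send_rows: Moves the arm, as the interface text tells. Its arguments: {"type":"object","properties":{"commands":{"type":"array","items":{"type":"object","properties":{"delta_pos":{"type":"array","items":{"type":"number"}},"yaw":{"type":"number"}}}},"grip":{"type":"number"},"force":{"type":"number"}},"required":["commands"]}

```bash
mkdir -p pics; python3 - <<'E'
from station import manip
import cv2
for n in("scene","top"):
    cv2.imwrite(f"pics/{n}0.png",cv2.resize(manip.snapshot(n),(800,600),interpolation=cv2.INTER_CUBIC))
    print(n,manip.get_calibration(n))
print(manip.get_calibration("wrist"));print(manip.sense())
E
```

```text
scene {'fx': 493.8426845593647, 'fy': 493.8426845593647, 'cx': 257.72753228614897, 'cy': 194.9425233170037, 'dist_coeffs': array([-0.20716587,  0.        ,  0.        ,  0.        ,  0.        ]), 'world_to_cam': array([[-0.3236621 ,  0.94617137,  0.00160633,  0.15647498],
       [ 0.69186383,  0.2378271 , -0.68173507, -0.34512832],
       [-0.64542024, -0.21954044, -0.73159737,  1.47642284],
       [ 0.        ,  0.        ,  0.        ,  1.        ]])}
top {'fx': 392.3096129638332, 'fy': 392.3096129638332, 'cx': 253.57074402180913, 'cy': 192.03289220950174, 'dist_coeffs': array([-0.09794153,  0.        ,  0.        ,  0.        ,  0.        ]), 'world_to_cam': array([[ 0.00918499, -0.99980748,  0.01733867,  0.02071243],
       [-0.99350407, -0.01109115, -0.11325478,  0.57232126],
       [ 0.11342529, -0.01618579, -0.99341468,  0.90649832],
       [ 0.        ,  0.        ,  0.        ,  1.        ]])}
{'fx': 330.34107063216226, 'fy': 330.34107063216226, 'cx': 259.6929174037955, 'cy': 195.95728062752278, 'dist_coeffs': array([-0.09257104,  0.        ,  0.        ,  0.        ,  0.  
[... 340 characters left out ...]
  1.00000000e+00]])}
{'t': 0.1, 'q': array([-1.31951352e+00,  5.28357102e-01,  1.43376927e+00,  8.75243732e-06,
        1.18143668e+00, -1.78495069e-01]), 'qd': array([-9.54975300e-04, -2.62072506e-03, -4.75051746e-03, -6.52271396e-04,
       -1.47401390e-05, -2.89656421e-04]), 'tau': array([-5.67272746e-04, -4.43303347e+01, -1.78587395e+01, -1.75158993e-04,
        3.87638443e-03, -8.65059832e-06]), 'tcp_pos': array([ 0.26028575, -0.56750757,  0.23044295]), 'tool_rot': array([ 9.76999964e-01,  2.13237192e-01, -3.18029089e-05, -9.84693069e-04]), 'force': array([-0.19319999,  0.2178803 , -0.07349512]), 'ft_torque': array([0.01012497, 0.03162368, 0.03669433]), 'finger_gap': 1.0001679150436227}
```

View pics/top0.png

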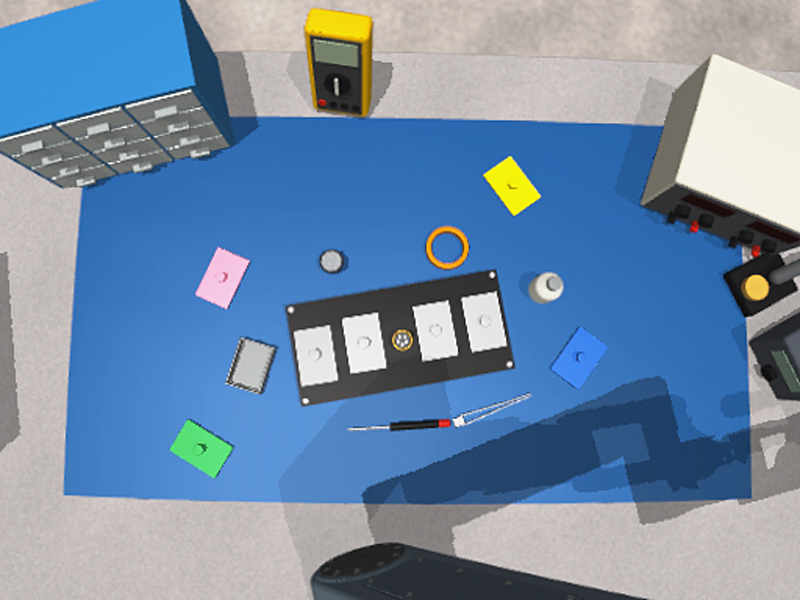

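View pics/scene0.png

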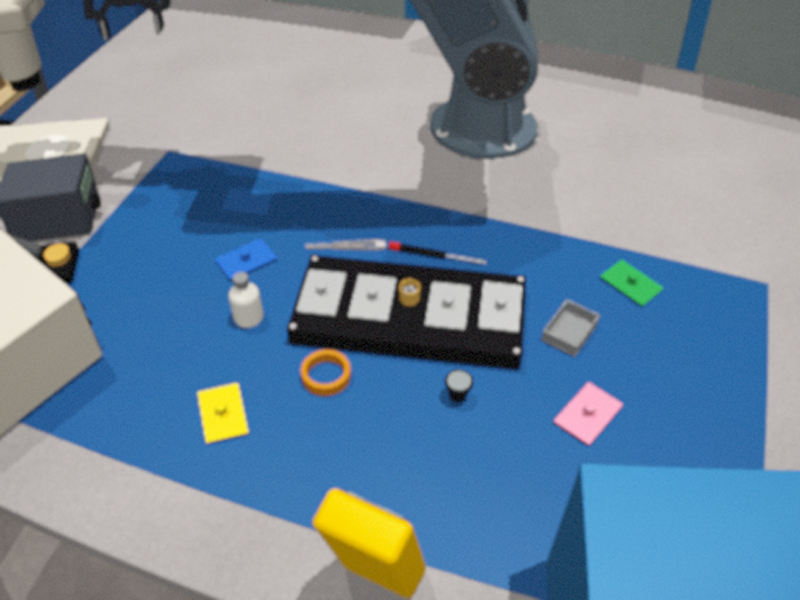

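The top picture shows the tray with knobs near (315,353), (364,341), (435,329) and (485,321), and the pot between lids 2 and 3. I'll rectify it onto the z = 32 mm plane at 2 px/mm so I can read world coordinates.

```bash
cat > h.py <<'E'
from station import manip
import cv2, numpy as np
from scipy.spatial.transform import Rotation as R
def w2c(name,st=None):
    c=manip.get_calibration(name)
    if name=="wrist":
        T=np.eye(4);T[:3,:3]=R.from_quat(st["tool_rot"]).as_matrix();T[:3,3]=st["tcp_pos"]
        M=np.linalg.inv(T@c["mount"])
    else: M=c["world_to_cam"]
    return c,M
def proj(P,name,st=None):
    c,M=w2c(name,st)
    K=np.array([[c["fx"],0,c["cx"]],[0,c["fy"],c["cy"]],[0,0,1]])
    return cv2.projectPoints(np.asarray(P,float).reshape(-1,3),cv2.Rodrigues(M[:3,:3])[0],M[:3,3],K,c["dist_coeffs"])[0][:,0]
def rect(img,name,o,ux,uy,w,h,s,z,st=None):
    """metric view: pixel (i,j) -> o + ux*i/s + uy*j/s  at height z; s px per m"""
    j,i=np.mgrid[0:h,0:w]
    P=np.zeros((h*w,3));P[:,:2]=np.array(o)+np.outer(i.ravel()/s,ux)+np.outer(j.ravel()/s,uy);P[:,2]=z
    p=proj(P,name,st).astype(np.float32).reshape(h,w,2)
    return cv2.remap(img,p[...,0].copy(),p[...,1].copy(),cv2.INTER_CUBIC)
E
python3 - <<'E'
from h import *
im=cv2.imread("pics/top0.png")
im=manip.snapshot("top")
# image right = -y, down = -x ; origin top-left world
c,M=w2c("top")
# rough tray centre: invert pixel at z=.032
def inv(u,v,z):
    p=cv2.undistortPoints(np.array([[[u,v]]],float),np.array([[c["fx"],0,c["cx"]],[0,c["fy"],c["cy"]],[0,0,1]]),c["dist_coeffs"])[0,0]
    Rm=M[:3,:3];C=-Rm.T@M[:3,3];d=Rm.T@np.array([*p,1]);return C+d*(z-C[2])/d[2]
cs=[inv(u*.64-.18,v*.64-.18,.032) for u,v in[(287,306),(495,270),(514,367),(303,406)]]
m=np.mean(cs,0);print(np.round(cs,4),m)
o=[round(m[0]+.15,3),round(m[1]+.2,3)]
r=rect(im,"top",o,[0,-1],[-1,0],800,600,2000,.032)
print("origin",o);cv2.imwrite("pics/r.png",r)
E
```

```text
[[ 0.5615  0.194   0.032 ]
 [ 0.6211 -0.1257  0.032 ]
 [ 0.4718 -0.1537  0.032 ]
 [ 0.4103  0.1659  0.032 ]] [0.51618623 0.02012884 0.032     ]
origin [np.float64(0.666), np.float64(0.22)]
```

View pics/r.png

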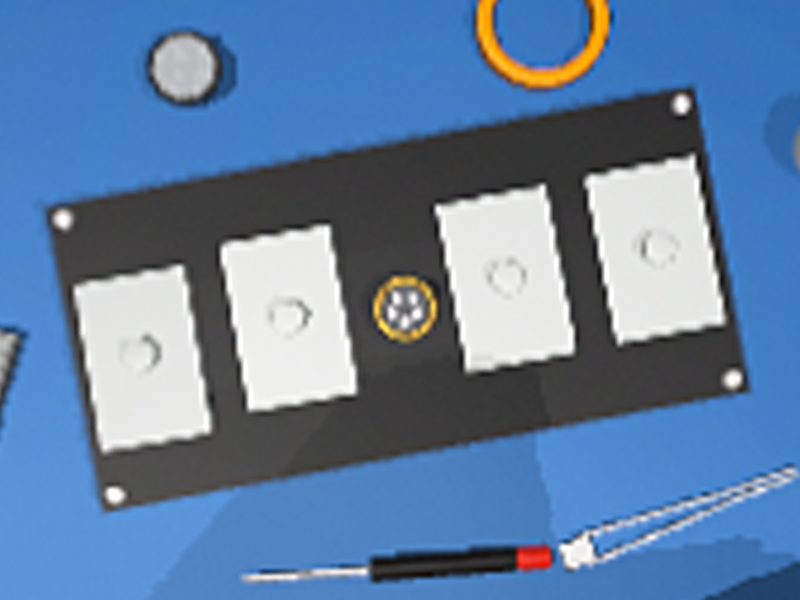

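In the rectified view the tray screws are at (62,219), (682,104), (733,379) and (115,495). That puts the tray centre at (0.516, 0.021) with yaw about 0.185. The flange centres of lids 2–4 sit on their wells within 1 mm. Lid 1, centred at (144,359) against its well at (142,347), lies about 5.7 mm towards the robot, so it's the loose one and its near end should be raised. I'll press it first and move over there now.

Call:
{"op": "send_rows", "data": {"commands": [{"delta_pos":[1.6,5.6,0],"yaw":-0.025},{"delta_pos":[1.6,5.6,0],"yaw":-0.025},{"delta_pos":[1.6,5.6,0],"yaw":-0.025},{"delta_pos":[1.6,5.6,0],"yaw":-0.025},{"delta_pos":[1.6,5.6,0],"yaw":-0.025},{"delta_pos":[1.6,5.6,0],"yaw":-0.025},{"delta_pos":[1.6,5.6,0],"yaw":-0.025},{"delta_pos":[1.6,5.6,0],"yaw":-0.025},{"delta_pos":[1.6,5.6,0],"yaw":-0.025},{"delta_pos":[1.6,5.6,0],"yaw":-0.025}], "grip": 1}}

```text
t: 1.4
tcp_pos: [0.4217, 0.0046, 0.2293]
tool_rot: [0.997, 0.08, 0.002, 0.001]
force: [1.1, -1.2, -0.1]
finger_gap: -0.004
```

Call:
{"op": "send_rows", "data": {"commands": [{"delta_pos":[0.9,3.5,0],"yaw":0.01},{"delta_pos":[0.9,3.5,0],"yaw":0.01},{"delta_pos":[0.9,3.5,0],"yaw":0.01},{"delta_pos":[0.9,3.3,0],"yaw":0},{"delta_pos":[0,0,-3]},{"delta_pos":[0,0,-3]},{"delta_pos":[0,0,-2]},{"delta_pos":[0,0,0]}]}}

```text
validation failed for argument at $.co...
```

```bash
cat >> h.py <<'E'
CT=np.array([.5164,.0210]);YAW=.1855
EX=np.array([np.cos(YAW),np.sin(YAW)]);EY=np.array([-EX[1],EX[0]])
WY=[.130,.055,-.055,-.130]
def stat(well,tx=None,s=None):
    s=s or manip.sense();p=s["tcp_pos"];d=p[:2]-CT-EY*WY[well-1]
    m=R.from_quat(s["tool_rot"]).as_matrix()
    print("t",round(s["t"],2),"rel well mm",np.round([d@EX*1e3,d@EY*1e3],1),"z",round(p[2]*1e3,1),"yawerr",round(np.arctan2(m[1,0],m[0,0])-YAW,3),"F",np.round(s["force"],2))
    if tx is not None: print("shift cm to tx",np.round((CT+EY*WY[well-1]+EX*tx/1e3-p[:2])*100,2))
E
python3 - <<'E'
from h import *
s=manip.sense();im=manip.snapshot("wrist");stat(1,-33.7,s)
cv2.imwrite("pics/w1.png",cv2.resize(im,(800,600),interpolation=cv2.INTER_CUBIC))
for n,x,y,z in[("well",0,0,.032),("L1",-.0057,0,.036)]: print(n,proj([*(CT+EY*.13+EX*x),z],"wrist",s)/.64)
E
```

```text
t 1.4 rel well mm [ -96.1 -128.7] z 229.3 yawerr -0.025 F [ 1.1  -1.17 -0.13]
shift cm to tx [ 3.76 13.8 ]
well [[199.97667186 125.43870056]]
L1 [[198.49447944 134.2563974 ]]
```

View pics/w1.png

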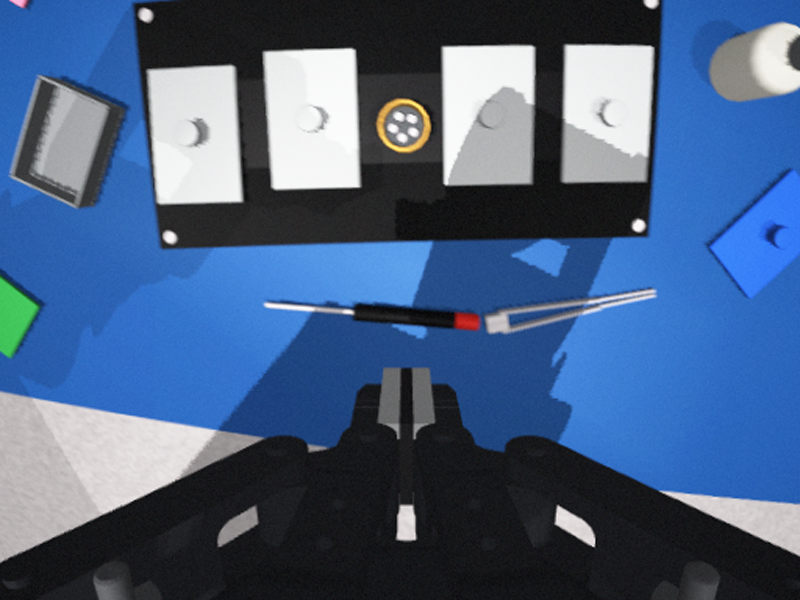

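The move was refused because every row needs a yaw. The wrist picture agrees that lid 1, centred near (195,135), lies nearer the robot than the other three. I'll resend with yaw included.

Call:
{"op": "send_rows", "data": {"commands": [{"delta_pos":[0.9,3.5,0],"yaw":0.01},{"delta_pos":[0.9,3.5,0],"yaw":0.01},{"delta_pos":[0.9,3.5,0],"yaw":0.01},{"delta_pos":[0.9,3.3,0],"yaw":0},{"delta_pos":[0,0,-4],"yaw":0},{"delta_pos":[0,0,-4],"yaw":0},{"delta_pos":[0,0,-4],"yaw":0},{"delta_pos":[0,0,0],"yaw":0}]}}

```text
t: 2.45
tcp_pos: [0.4604, 0.1567, 0.107]
tool_rot: [0.995, 0.103, 0.005, -0.001]
force: [-0.6, 0.5, 0.5]
finger_gap: 0.003
```

```bash
python3 - <<'E'
from h import *
s=manip.sense();im=manip.snapshot("wrist");stat(1,-33.7,s)
cv2.imwrite("pics/w2.png",cv2.resize(im,(800,600),interpolation=cv2.INTER_CUBIC))
for n,x,y,z in[("well",0,0,.032),("L1 +x edge seated",.042,0,.036),("-x edge seated",-.042,0,.036),("tcpspot",-.0337,0,.04)]: print(n,proj([*(CT+EY*.13+EX*x),z],"wrist",s)/.64)
E
```

```text
t 2.45 rel well mm [-30.   13.7] z 107.0 yawerr 0.021 F [-0.63  0.48  0.48]
shift cm to tx [-0.11 -1.41]
well [[439.64390639 254.37145794]]
L1 +x edge seated [[443.87495931 152.55761828]]
-x edge seated [[436.68161463 350.46766597]]
tcpspot [[437.90354646 335.37109564]]
```

View pics/w2.png

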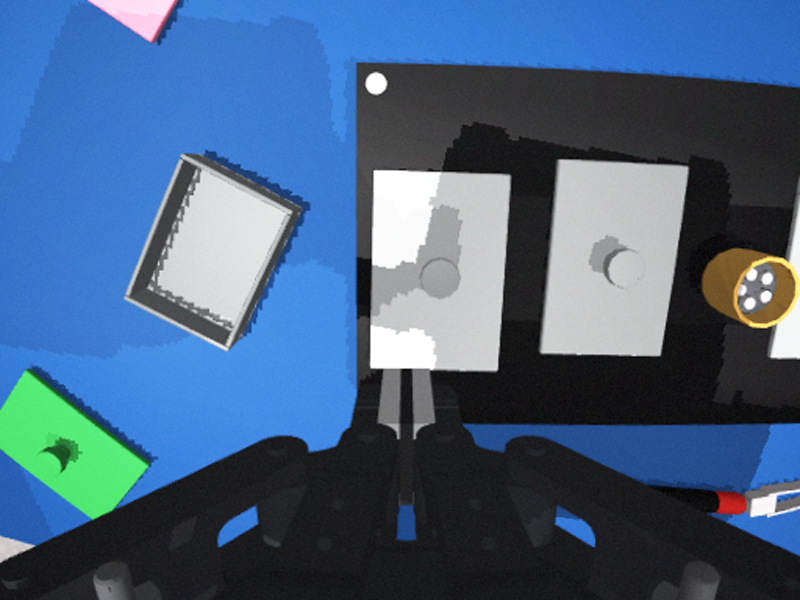

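Lid 1 spans rows 172–370, against 153–350 predicted if seated, so the 5.7 mm offset towards the robot holds up. Its lateral centre at 441 matches the prediction. Next I'll align and go down gently.

Call:
{"op": "send_rows", "data": {"commands": [{"delta_pos":[-0.1,-1.4,-2],"yaw":-0.02},{"delta_pos":[0,0,-2],"yaw":0},{"delta_pos":[0,0,-1.5],"yaw":0},{"delta_pos":[0,0,0],"yaw":0},{"delta_pos":[0,0,0],"yaw":0}]}}

```text
t: 3.12
tcp_pos: [0.4679, 0.1425, 0.0594]
tool_rot: [0.996, 0.093, 0.015, -0.001]
force: [0.7, -0.2, 0.4]
finger_gap: -0.001
```

```bash
python3 -c "
from h import *
stat(1,-33.7)"
```

```text
t 3.12 rel well mm [-25.2  -1.6] z 59.4 yawerr 0.001 F [ 0.73 -0.19  0.39]
shift cm to tx [-0.86  0.  ]
```

Call:
{"op": "send_rows", "data": {"commands": [{"delta_pos":[-0.8,0,0],"yaw":0},{"delta_pos":[0,0,0],"yaw":0},{"delta_pos":[0,0,-0.5],"yaw":0},{"delta_pos":[0,0,0],"yaw":0}]}}

```text
t: 3.62
tcp_pos: [0.4599, 0.1429, 0.0557]
tool_rot: [0.995, 0.093, 0.017, -0.001]
force: [-0.0, -0.0, 0.4]
finger_gap: 0.002
```

```bash
python3 -c "
from h import *
stat(1,-33.7);s=manip.sense();print(s['q'].round(3),s['tool_rot'].round(4))"
```

```text
t 3.62 rel well mm [-33.    0.2] z 55.7 yawerr 0.001 F [-0.02 -0.05  0.39]
shift cm to tx [-0.06 -0.04]
[0.067 0.64  1.952 0.006 0.517 1.445] [ 0.9955  0.0933  0.0166 -0.0012]
```

Call:
{"op": "send_rows", "data": {"commands": [{"delta_pos":[-0.05,0,-0.6],"yaw":0},{"delta_pos":[0,0,-0.4],"yaw":0},{"delta_pos":[0,0,0],"yaw":0}]}}

```text
t: 4.0
tcp_pos: [0.4594, 0.1429, 0.0446]
tool_rot: [0.996, 0.093, 0.016, -0.001]
force: [-0.3, -0.1, 0.1]
finger_gap: 0.001
```

Call:
{"op": "send_rows", "data": {"commands": [{"delta_pos":[0,0,-0.15],"yaw":0},{"delta_pos":[0,0,-0.15],"yaw":0}]}}

```text
t: 4.25
tcp_pos: [0.4595, 0.1429, 0.0414]
tool_rot: [0.996, 0.093, 0.016, -0.001]
force: [-0.1, 0.8, -0.2]
finger_gap: -0.001
```

Call:
{"op": "send_rows", "data": {"commands": [{"delta_pos":[0,0,-0.15],"yaw":0}]}}

```text
t: 4.38
tcp_pos: [0.4589, 0.1428, 0.0399]
tool_rot: [0.996, 0.093, 0.016, -0.001]
force: [-2.7, -1.3, 4.7]
finger_gap: -0.0
```

Call:
{"op": "send_rows", "data": {"commands": [{"delta_pos":[0,0,-0.15],"yaw":0}]}}

```text
t: 4.5
tcp_pos: [0.4588, 0.1427, 0.0396]
tool_rot: [0.995, 0.093, 0.016, -0.001]
force: [-3.1, -0.5, 25.8]
finger_gap: 0.001
```

At z = 39.6 mm the lid is stiff. A seated flange top would be at 36 mm, so this one is standing on its 4 mm step: lid 1 is the loose lid, and it has now been pressed. I'll lift off and move behind its near edge.

Call:
{"op": "send_rows", "data": {"commands": [{"delta_pos":[0,0,1],"yaw":0},{"delta_pos":[0,0,1],"yaw":0},{"delta_pos":[-1.6,-0.3,0],"yaw":0},{"delta_pos":[-1.6,-0.3,0],"yaw":0},{"delta_pos":[0,0,0],"yaw":0},{"delta_pos":[0,0,0],"yaw":0}]}}

```text
t: 5.25
tcp_pos: [0.4292, 0.1369, 0.0625]
tool_rot: [0.995, 0.093, 0.019, -0.001]
force: [0.1, 0.7, -0.5]
finger_gap: -0.0
```

```bash
python3 - <<'E'
from h import *
stat(1,-66);im=manip.snapshot("top")
o=CT+EY*.2+EX*.15
cv2.imwrite("pics/r2.png",rect(im,"top",o,-EY,-EX,800,600,2000,.036))
E
```

```text
t 5.25 rel well mm [-64.4  -0. ] z 62.5 yawerr 0.002 F [ 0.15  0.68 -0.54]
shift cm to tx [-0.16 -0.03]
```

View pics/r2.png

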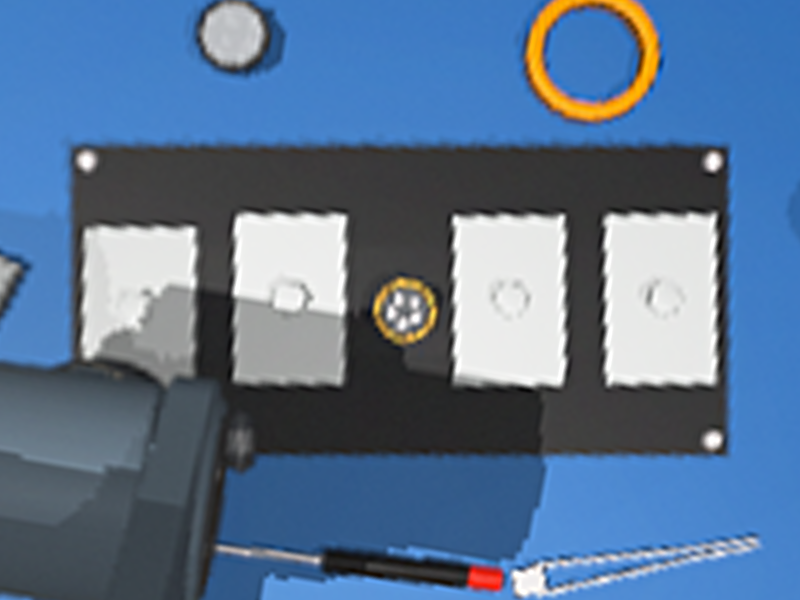

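Lid 1's far edge is at row 226 and the other lids' at 213, so it's 6.5 mm off and undisturbed by the press. I'll go down behind the near edge.

Call:
{"op": "send_rows", "data": {"commands": [{"delta_pos":[-0.3,0,-1],"yaw":0},{"delta_pos":[0,0,-1],"yaw":0},{"delta_pos":[0,0,-0.3],"yaw":0},{"delta_pos":[0,0,0],"yaw":0}]}}

```text
t: 5.8
tcp_pos: [0.427, 0.137, 0.0371]
tool_rot: [0.995, 0.093, 0.019, -0.001]
force: [0.2, 0.5, 0.7]
finger_gap: 0.001
```

```bash
python3 -c "
from h import *
stat(1,-66)"
```

```text
t 5.8 rel well mm [-66.5   0.5] z 37.1 yawerr 0.002 F [0.21 0.54 0.73]
shift cm to tx [ 0.05 -0.04]
```

Call:
{"op": "send_rows", "data": {"commands": [{"delta_pos":[0,0,-0.26],"yaw":0},{"delta_pos":[0,0,0],"yaw":0},{"delta_pos":[0.3,0.05,0],"yaw":0},{"delta_pos":[0.3,0.05,0],"yaw":0},{"delta_pos":[0,0,0],"yaw":0}]}}

```text
t: 6.42
tcp_pos: [0.4342, 0.1381, 0.0348]
tool_rot: [0.995, 0.093, 0.02, -0.001]
force: [-0.2, -0.1, 0.3]
finger_gap: -0.002
```

Call:
{"op": "send_rows", "data": {"commands": [{"delta_pos":[0.2,0.04,0],"yaw":0},{"delta_pos":[0.2,0.04,0],"yaw":0}]}}

```text
t: 6.68
tcp_pos: [0.4379, 0.139, 0.0348]
tool_rot: [0.995, 0.093, 0.02, -0.001]
force: [0.6, -0.3, -0.2]
finger_gap: -0.002
```

```bash
python3 -c "
from h import *
stat(1,-53)"
```

```text
t 6.67 rel well mm [-55.4   0.4] z 34.8 yawerr 0.002 F [ 0.57 -0.28 -0.19]
shift cm to tx [0.24 0.  ]
```

Call:
{"op": "send_rows", "data": {"commands": [{"delta_pos":[0.12,0.02,0],"yaw":0},{"delta_pos":[0.12,0.02,0],"yaw":0}]}}

```text
t: 6.92
tcp_pos: [0.4406, 0.1394, 0.0348]
tool_rot: [0.995, 0.093, 0.02, -0.001]
force: [0.3, -0.4, 0.8]
finger_gap: 0.004
```

```bash
python3 - <<'E'
from h import *
s=manip.sense();stat(1,-53,s);im=manip.snapshot("wrist")
cv2.imwrite("pics/w3.png",cv2.resize(im,(800,600),interpolation=cv2.INTER_CUBIC))
E
```

```text
t 6.92 rel well mm [-52.7   0.3] z 34.8 yawerr 0.002 F [ 0.27 -0.4   0.82]
shift cm to tx [-0.02 -0.04]
```

View pics/w3.png

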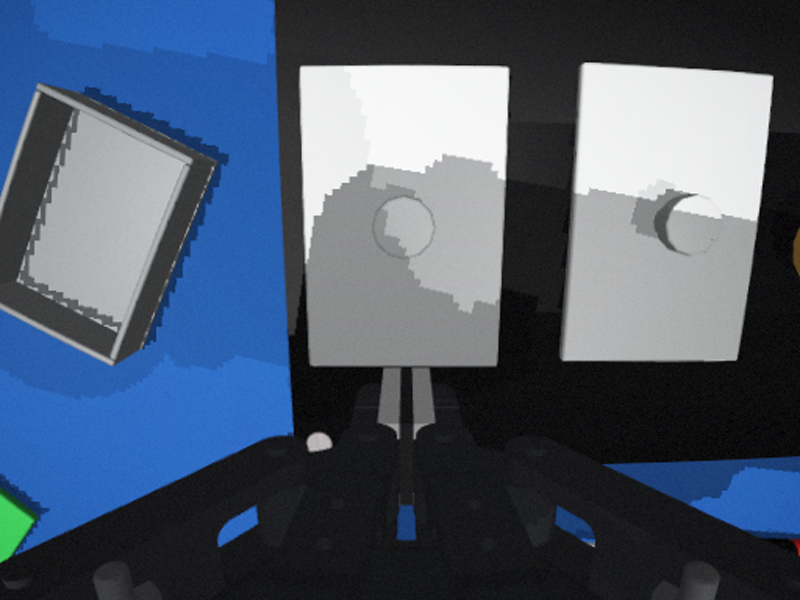

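Lid 1 now spans rows 67–366 and lid 2 about 63–360, so about 1–1.5 mm remains. The fingertips are at its near edge, and I'll push on in small steps while watching the force.

Call:
{"op": "send_rows", "data": {"commands": [{"delta_pos":[0.08,0.015,0],"yaw":0}]}}

```text
t: 7.1
tcp_pos: [0.4417, 0.1396, 0.0348]
tool_rot: [0.995, 0.093, 0.02, -0.001]
force: [-0.2, 0.2, -1.0]
finger_gap: -0.001
```

Call:
{"op": "send_rows", "data": {"commands": [{"delta_pos":[0.08,0.015,0],"yaw":0}]}}

```text
t: 7.22
tcp_pos: [0.4422, 0.1397, 0.0348]
tool_rot: [0.995, 0.093, 0.02, -0.001]
force: [-1.1, 0.1, 0.3]
finger_gap: 0.004
```

```bash
python3 - <<'E'
from h import *
s=manip.sense();stat(1,-53,s);im=manip.snapshot("wrist")
g=im.mean(2);
print("lid1 col",[(i,int(g[i,215])) for i in list(range(34,52,1))+list(range(226,240))])
print("lid2 col",[(i,int(g[i,420])) for i in list(range(34,52,1))+list(range(222,240))])
cv2.imwrite("pics/w4.png",cv2.resize(im,(800,600),interpolation=cv2.INTER_CUBIC))
E
```

```text
t 7.22 rel well mm [-51.    0.4] z 34.8 yawerr 0.002 F [-1.15  0.15  0.3 ]
shift cm to tx [-0.19 -0.07]
lid1 col [(34, 43), (35, 40), (36, 42), (37, 41), (38, 42), (39, 37), (40, 41), (41, 47), (42, 44), (43, 45), (44, 191), (45, 227), (46, 237), (47, 236), (48, 237), (49, 238), (50, 235), (51, 238), (226, 141), (227, 138), (228, 138), (229, 137), (230, 137), (231, 137), (232, 137), (233, 136), (234, 137), (235, 141), (236, 81), (237, 3), (238, 13), (239, 6)]
lid2 col [(34, 31), (35, 31), (36, 26), (37, 34), (38, 29), (39, 30), (40, 35), (41, 34), (42, 32), (43, 30), (44, 32), (45, 29), (46, 142), (47, 215), (48, 234), (49, 236), (50, 237), (51, 235), (222, 172), (223, 173), (224, 174), (225, 175), (226, 178), (227, 178), (228, 173), (229, 173), (230, 172), (231, 174), (232, 175), (233, 166), (234, 109), (235, 6), (236, 8), (237, 14), (238, 13), (239, 15)]
```

Call:
{"op": "send_rows", "data": {"commands": [{"delta_pos":[-0.8,-0.15,0],"yaw":0},{"delta_pos":[0,0,1.2],"yaw":0},{"delta_pos":[0,0,1.2],"yaw":0},{"delta_pos":[1.5,0.27,0],"yaw":0},{"delta_pos":[1.5,0.27,0],"yaw":0},{"delta_pos":[0,0,0],"yaw":0},{"delta_pos":[0,0,-0.8],"yaw":0},{"delta_pos":[0,0,0],"yaw":0}]}}

```text
t: 8.28
tcp_pos: [0.4642, 0.1437, 0.0542]
tool_rot: [0.995, 0.094, 0.02, -0.001]
force: [-1.2, 1.3, 0.3]
finger_gap: -0.001
```

```bash
python3 - <<'E'
from h import *
s=manip.sense();stat(1,-28,s);im=manip.snapshot("scene")
cv2.imwrite("pics/s2.png",cv2.resize(im[150:250,170:350],(800,444),interpolation=cv2.INTER_CUBIC))
E
```

```text
t 8.28 rel well mm [-28.6   0.2] z 54.2 yawerr 0.002 F [-1.23  1.33  0.26]
shift cm to tx [ 0.07 -0.01]
```

View pics/s2.png

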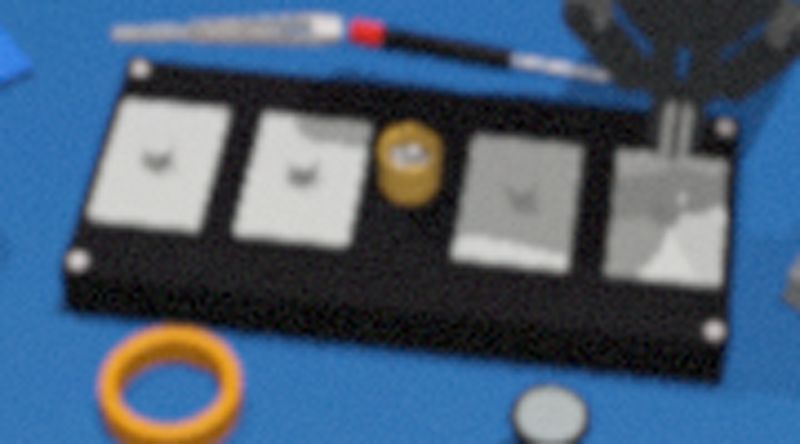

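Lid 1, far corners near (605,278) and (725,288), is now in line with the other lids. Next is a press near its end to see how high it sits.

Call:
{"op": "send_rows", "data": {"commands": [{"delta_pos":[0,0,-0.8],"yaw":0},{"delta_pos":[0,0,-0.4],"yaw":0},{"delta_pos":[0,0,0],"yaw":0}]}}

```text
t: 8.7
tcp_pos: [0.4631, 0.1436, 0.041]
tool_rot: [0.995, 0.094, 0.019, -0.001]
force: [-0.1, -0.3, 0.1]
finger_gap: -0.003
```

Call:
{"op": "send_rows", "data": {"commands": [{"delta_pos":[0,0,-0.2],"yaw":0}]}}

```text
t: 8.82
tcp_pos: [0.4632, 0.1436, 0.0389]
tool_rot: [0.995, 0.094, 0.019, -0.001]
force: [0.4, -0.1, -0.9]
finger_gap: 0.004
```

Call:
{"op": "send_rows", "data": {"commands": [{"delta_pos":[0,0,-0.12],"yaw":0}]}}

```text
t: 8.95
tcp_pos: [0.4632, 0.1436, 0.0376]
tool_rot: [0.995, 0.094, 0.019, -0.001]
force: [0.2, 0.0, -0.3]
finger_gap: 0.001
```

Call:
{"op": "send_rows", "data": {"commands": [{"delta_pos":[0,0,-0.1],"yaw":0}]}}

```text
t: 9.07
tcp_pos: [0.4633, 0.1437, 0.0366]
tool_rot: [0.995, 0.094, 0.019, -0.001]
force: [0.9, -0.3, -0.4]
finger_gap: 0.002
```

Call:
{"op": "send_rows", "data": {"commands": [{"delta_pos":[0,0,-0.1],"yaw":0}]}}

```text
t: 9.2
tcp_pos: [0.4633, 0.1437, 0.0361]
tool_rot: [0.995, 0.094, 0.02, -0.001]
force: [-2.0, 0.4, 14.0]
finger_gap: 0.002
```

Call:
{"op": "send_rows", "data": {"commands": [{"delta_pos":[0,0,0],"yaw":0}]}}

```text
t: 9.32
tcp_pos: [0.4634, 0.1437, 0.0364]
tool_rot: [0.995, 0.094, 0.02, -0.001]
force: [0.2, -0.4, 0.4]
finger_gap: -0.001
```

The near end of lid 1 is now firm at z = 36.2 mm, so it's seated. Moving on to lid 2.

Call:
{"op": "send_rows", "data": {"commands": [{"delta_pos":[0,0,1.5],"yaw":0},{"delta_pos":[0,0,1.5],"yaw":0},{"delta_pos":[0.35,-1.85,0],"yaw":0},{"delta_pos":[0.35,-1.85,0],"yaw":0},{"delta_pos":[0.35,-1.85,0],"yaw":0},{"delta_pos":[0.35,-1.85,0],"yaw":0},{"delta_pos":[0,0,0],"yaw":0},{"delta_pos":[0,0,0],"yaw":0}]}}

```text
t: 10.32
tcp_pos: [0.4794, 0.0684, 0.0734]
tool_rot: [0.995, 0.094, 0.023, -0.001]
force: [0.1, 0.5, -0.1]
finger_gap: -0.001
```

```bash
python3 -c "
from h import *
stat(2,-28)"
```

```text
t 10.32 rel well mm [-27.6  -1.6] z 73.4 yawerr 0.003 F [ 0.13  0.53 -0.06]
shift cm to tx [-0.07  0.15]
```

Call:
{"op": "send_rows", "data": {"commands": [{"delta_pos":[-0.1,0,-1.2],"yaw":0},{"delta_pos":[0,0,-1.2],"yaw":0},{"delta_pos":[0,0,-0.7],"yaw":0},{"delta_pos":[0,0,0],"yaw":0}]}}

```text
t: 10.82
tcp_pos: [0.4771, 0.0703, 0.0397]
tool_rot: [0.995, 0.096, 0.022, -0.001]
force: [-0.2, 0.6, -0.2]
finger_gap: -0.001
```

Call:
{"op": "send_rows", "data": {"commands": [{"delta_pos":[0,0,-0.15],"yaw":0},{"delta_pos":[0,0,-0.15],"yaw":0}]}}

```text
t: 11.08
tcp_pos: [0.4772, 0.0704, 0.0365]
tool_rot: [0.995, 0.096, 0.022, -0.001]
force: [-0.6, 0.3, 0.6]
finger_gap: 0.002
```

Call:
{"op": "send_rows", "data": {"commands": [{"delta_pos":[0,0,-0.1],"yaw":0}]}}

```text
t: 11.2
tcp_pos: [0.4772, 0.0704, 0.0362]
tool_rot: [0.995, 0.096, 0.023, -0.001]
force: [-2.4, 1.1, 13.1]
finger_gap: -0.002
```

Call:
{"op": "send_rows", "data": {"commands": [{"delta_pos":[0,0,-0.1],"yaw":0}]}}

```text
t: 11.32
tcp_pos: [0.4772, 0.0704, 0.0362]
tool_rot: [0.995, 0.096, 0.023, -0.001]
force: [-2.1, -0.4, 11.5]
finger_gap: -0.0
```

Lid 2 is firm at 36.2 mm. Next is lid 3, travelling above the pot.

Call:
{"op": "send_rows", "data": {"commands": [{"delta_pos":[0,0,2],"yaw":0},{"delta_pos":[0,0,2.5],"yaw":0},{"delta_pos":[0.4,-2.1,0],"yaw":0},{"delta_pos":[0.4,-2.1,0],"yaw":0},{"delta_pos":[0.4,-2.2,0],"yaw":0},{"delta_pos":[0.4,-2.2,0],"yaw":0},{"delta_pos":[0.4,-2.2,0],"yaw":0},{"delta_pos":[0,0,0],"yaw":0},{"delta_pos":[0,0,0],"yaw":0}]}}

```text
t: 12.45
tcp_pos: [0.4984, -0.0406, 0.0852]
tool_rot: [0.995, 0.096, 0.026, 0.0]
force: [-1.1, -1.4, -0.1]
finger_gap: -0.0
```

```bash
python3 -c "
from h import *
stat(3,-28)"
```

```text
t 12.45 rel well mm [-29.   -2.2] z 85.2 yawerr 0.007 F [-1.07 -1.35 -0.07]
shift cm to tx [0.06 0.24]
```

Call:
{"op": "send_rows", "data": {"commands": [{"delta_pos":[0,0.2,-1.5],"yaw":-0.007},{"delta_pos":[0,0,-1.5],"yaw":0},{"delta_pos":[0,0,-1.2],"yaw":0},{"delta_pos":[0,0,0],"yaw":0}]}}

```text
t: 12.95
tcp_pos: [0.4974, -0.0352, 0.0425]
tool_rot: [0.995, 0.094, 0.025, -0.0]
force: [0.4, 0.3, -0.6]
finger_gap: -0.001
```

Call:
{"op": "send_rows", "data": {"commands": [{"delta_pos":[0,0,-0.15],"yaw":0},{"delta_pos":[0,0,-0.15],"yaw":0}]}}

```text
t: 13.2
tcp_pos: [0.4977, -0.0348, 0.0399]
tool_rot: [0.995, 0.094, 0.026, -0.0]
force: [-0.2, 0.6, 0.2]
finger_gap: 0.003
```

Call:
{"op": "send_rows", "data": {"commands": [{"delta_pos":[0,0,-0.1],"yaw":0}]}}

```text
t: 13.32
tcp_pos: [0.498, -0.0349, 0.0392]
tool_rot: [0.995, 0.094, 0.026, 0.0]
force: [-0.0, -0.3, -1.1]
finger_gap: 0.0
```

Call:
{"op": "send_rows", "data": {"commands": [{"delta_pos":[0,0,-0.1],"yaw":0}]}}

```text
t: 13.45
tcp_pos: [0.4981, -0.035, 0.0383]
tool_rot: [0.995, 0.094, 0.026, 0.0]
force: [-0.4, 0.3, -0.2]
finger_gap: -0.004
```

Call:
{"op": "send_rows", "data": {"commands": [{"delta_pos":[0,0,-0.2],"yaw":0}]}}

```text
t: 13.58
tcp_pos: [0.4983, -0.0351, 0.0364]
tool_rot: [0.995, 0.094, 0.027, 0.0]
force: [0.0, -0.2, 1.2]
finger_gap: -0.006
```

Call:
{"op": "send_rows", "data": {"commands": [{"delta_pos":[0,0,-0.1],"yaw":0}]}}

```text
t: 13.7
tcp_pos: [0.4983, -0.0351, 0.0362]
tool_rot: [0.995, 0.094, 0.027, 0.0]
force: [-2.5, 1.4, 15.5]
finger_gap: 0.001
```

Call:
{"op": "send_rows", "data": {"commands": [{"delta_pos":[0,0,-0.08],"yaw":0}]}}

```text
t: 13.82
tcp_pos: [0.4983, -0.0351, 0.0363]
tool_rot: [0.995, 0.094, 0.027, 0.0]
force: [-1.6, 0.6, 9.3]
finger_gap: 0.001
```

Lid 3 is firm at 36.2 mm. Lid 4 is next.

Call:
{"op": "send_rows", "data": {"commands": [{"delta_pos":[0,0,1.5],"yaw":0},{"delta_pos":[0,0,1.5],"yaw":0},{"delta_pos":[0.35,-1.8,0],"yaw":0},{"delta_pos":[0.35,-1.8,0],"yaw":0},{"delta_pos":[0.35,-1.8,0],"yaw":0},{"delta_pos":[0.35,-1.8,0],"yaw":0},{"delta_pos":[0,0,0],"yaw":0},{"delta_pos":[0,0,0],"yaw":0}]}}

```text
t: 14.82
tcp_pos: [0.5133, -0.1143, 0.0672]
tool_rot: [0.995, 0.093, 0.027, 0.001]
force: [0.9, 0.3, 0.5]
finger_gap: 0.001
```

```bash
python3 -c "
from h import *
stat(4,-28)"
```

```text
t 14.82 rel well mm [-28.   -2.5] z 67.2 yawerr 0.001 F [0.92 0.3  0.54]
shift cm to tx [-0.04  0.24]
```

Call:
{"op": "send_rows", "data": {"commands": [{"delta_pos":[0,0.1,-1.2],"yaw":0},{"delta_pos":[0,0,-1.2],"yaw":0},{"delta_pos":[0,0,-0.3],"yaw":0},{"delta_pos":[0,0,0],"yaw":0}]}}

```text
t: 15.32
tcp_pos: [0.5119, -0.111, 0.0373]
tool_rot: [0.995, 0.094, 0.026, -0.0]
force: [0.4, -0.8, 0.1]
finger_gap: -0.002
```

Call:
{"op": "send_rows", "data": {"commands": [{"delta_pos":[0,0,-0.15],"yaw":0},{"delta_pos":[0,0,-0.15],"yaw":0}]}}

```text
t: 15.58
tcp_pos: [0.5121, -0.111, 0.0361]
tool_rot: [0.995, 0.094, 0.026, -0.0]
force: [-4.1, 0.2, 19.3]
finger_gap: 0.003
```

Call:
{"op": "send_rows", "data": {"commands": [{"delta_pos":[0,0,-0.1],"yaw":0}]}}

```text
t: 15.7
tcp_pos: [0.5121, -0.111, 0.0364]
tool_rot: [0.995, 0.095, 0.026, 0.0]
force: [-1.9, -0.1, 4.5]
finger_gap: -0.001
```

Call:
{"op": "send_rows", "data": {"commands": [{"delta_pos":[0,0,-0.1],"yaw":0}]}}

```text
t: 15.82
tcp_pos: [0.5121, -0.111, 0.0364]
tool_rot: [0.995, 0.095, 0.027, 0.0]
force: [-0.3, 0.4, 5.1]
finger_gap: 0.003
```

Lid 4 is firm at 36.3 mm. I'll retreat up, then back out of the view and check with the top camera.

Call:
{"op": "send_rows", "data": {"commands": [{"delta_pos":[0,0,3],"yaw":0},{"delta_pos":[0,0,5],"yaw":0},{"delta_pos":[0,0,5],"yaw":0},{"delta_pos":[-0.5,-4,2],"yaw":0},{"delta_pos":[-1,-5,0],"yaw":0},{"delta_pos":[-1,-5,0],"yaw":0},{"delta_pos":[-1,-5,0],"yaw":0},{"delta_pos":[-1,-5,0],"yaw":0},{"delta_pos":[0,0,0],"yaw":0},{"delta_pos":[0,0,0],"yaw":0}]}}

```text
t: 17.08
tcp_pos: [0.4652, -0.3575, 0.1953]
tool_rot: [0.995, 0.096, 0.03, 0.004]
force: [-0.4, 0.2, -0.8]
finger_gap: 0.001
```

```bash
python3 - <<'E'
from h import *
im=manip.snapshot("top");o=CT+EY*.2+EX*.15
cv2.imwrite("pics/r3.png",rect(im,"top",o,-EY,-EX,800,600,2000,.036))
E
```

View pics/r3.png

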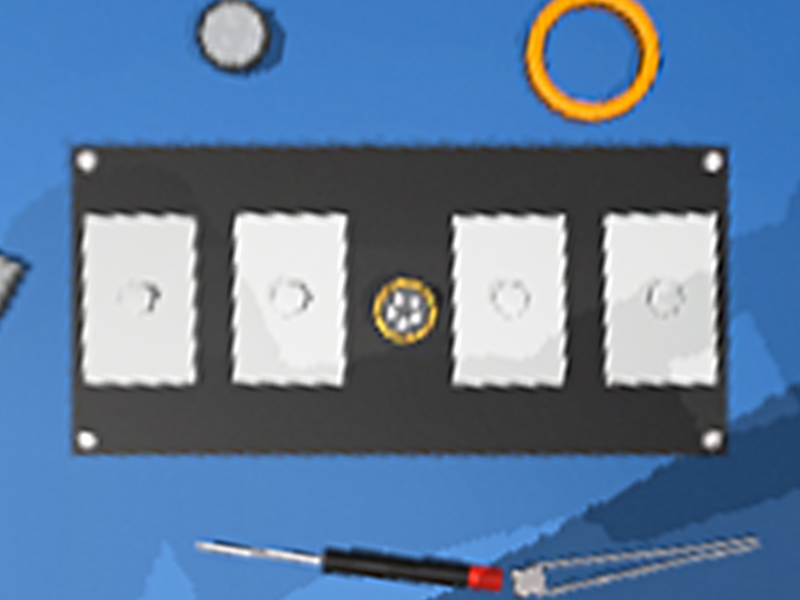

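All four lids now span rows 213–384, with lid 1 level with the rest, and the pot, screwdriver and tweezers haven't moved. I'm handing the job in.

```bash
python3 -c "
from station import manip
print(manip.sign_off())"
```

```text
the job is handed in; nothing more can be done
None
```

All four lids are down: I pressed them left to right, nudged the loose one into its well, and handed the job in at about 17 s; no verdict came back.

- **Loose lid:** it was the lid on well 1, about 6 mm off towards the robot. The first press found it standing on its step, firm at about 40 mm. I pushed it along the tray by its raised end until it dropped in, and a second press found it firm at 36.2 mm.
- **Other lids:** lids 2, 3 and 4 were each firm at 36.2–36.3 mm, the height of a seated lid, when pressed near the robot-side end. I did not press their far ends.
- **Final picture from above:** all four lids lie in line on their wells within about 1 mm. The screw pot, screwdriver and tweezers have not moved, nor have the loupe and tape roll as far as they show. The bottle is out of that view and only the dish's edge shows; the arm did not go near either. The robot is clear of everything.
- **What went less smoothly:** the press forces peaked at about 12–26 N, more than the gentle touch I intended. One move call was refused for a missing yaw and resent. The tool also tilted about 0.03–0.06 rad as it went, with no visible effect.

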